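Fetch the brass weight from its deep pocket with the sprung tongs

ROBOT

A 6-joint arm with a two-finger parallel gripper is mounted at the origin on the work surface; the furniture and walls round the work are solid. World frame = base frame: x ahead of the robot, y to its left, z up, the work surface at z = 0. Lengths are in m, angles in rad, forces in N, time in s.
With the tool pointing down it reaches from about 0.25 to 0.775 m from the base axis. Payload 4 kg.
Tool frame: the origin (TCP) lies midway between the tips of the shut fingers; the grasp point (between the pads) lies 19 mm behind it (arm.pinch_z is the distance from the TCP to the grasp point, in m); z points along the fingers, x is the direction in which the jaws open and shut, and the axes are right-handed (so a half turn about z gives the same grasp; the last joint's range is limited). The gripper opens to 85 mm and grips with 20 to 120 N. Pads are 22 mm wide; open, the fingers measure 114 mm over their backs; the gripper's body (76 mm by 85 mm) begins 54 mm behind the grasp point. The pads swing forward as they close: fully open they stand 13 mm farther back than shut.
Start: joints at [-1.411, 0.087, 1.371, -0, 1.684, -0.103], TCP at [0.143, -0.531, 0.231] pointing down, gripper open.
Joint ranges: [-3.1, 3.1], [-0.76, 2.03], [0.27, 2.55], [-1.08, 4.22], [0.17, 2.65], [-2.57, 2.57]. Speed limits (rad/s): [2.79, 2.79, 3.14, 3.14, 3.14, 3.14].

INTERFACE

Orientations are given as a unit quaternion [w, x, y, z].
In Python, from rig import arm, cams, hand_in gives the robot as it stands.
- The arm moves only by the shell command python3 -m creep 'ROWS' [OPENING] [FORCE]. ROWS is JSON, a list of rows, each a list of 4 numbers: the shift along the tool's x, y, z in mm, then the turn about the tool's z in rad. A call has exactly 5 rows; each row shifts and turns the commanded pose from where the row before left it, along the tool's axes as they then stand; what a row does not reach is not made up. A row lasts 1/10 s, in which the tool goes at most 50 mm and 8.59 degrees, less where a joint would pass 70% of its speed; a pose out of reach is approached as far as the arm can. A call with a gripper value outside its range is refused whole. OPENING is the opening, from 0 (shut) to 1 (fully open), set as the call begins (- or left out, the last holds). The fingers move at their own pace and stop on an object; FORCE is the grip in N (left out, the last holds). Time passes only in rows, so rows that do not move let the fingers close, or fill a call up. It gives the time, the measured TCP pose, the force and the opening at its end, in the units of the state.
- arm.get_state(): the state, without advancing time (a new reading comes with each control period).
- cams.snapshot(name): name is "scene" or "top"; returns (picture, depth): 400x640x3 uint8, red, green, blue; 400x640 float32, m along the optical axis (not along the pixel's ray), 0 where there is no reading.
- cams.calibration(name): a dict with "vfov" (degrees; the focal length in pixels is half the picture's height over the tangent of half this angle, whatever the lens; pixels are square), "cx", "cy" (the principal point, pixels), "pose" (4x4, takes a point from camera to world coordinates). Camera axes: x right, y down, z forward; pixel columns grow to the right and rows downward; lengths in m; the calibration is good to about 2 mm. A picture is of the moment at which its call begins. calibration takes no time and is no camera call.
- hand_in(): hands the job in, once; it reports no verdict.
The state is a dict: "time": time; "joint_positions": joint angles; "joint_velocities": joint speeds; "joint_efforts": joint torques, N m; "tcp_pos": TCP position; "eef_rot": TCP orientation; "wrist_force": force on the tool from outside, world axes, zero at the start; "moment": the same for the moment, N m; "width": finger opening in m.
Only numpy, scipy, OpenCV 4.12 (cv2) and the standard library are available. Lean on these libraries where they do the work, as an engineer would, in place of code of your own. Each camera call takes 0.05 s, during which the arm holds its last target.

TASK

Take the sprung tongs from their stand, lower their open jaws into the deep pocket of the wooden block that holds the little brass weight, squeeze the tongs shut on the weight and lift it out. Bring it to the stand and let go there, so that the weight is left in the stand's tray and the tongs hang in the stand's slot again, as they did at first. Touch the weight only with the tongs, never with the gripper's fingers.

Things in the scene. Friction and masses are not known exactly. Their poses are not given: they have to be found in the camera images.
- tongs_mid (a point): Middle of the grip plates (black, upright, 24 mm wide in x, 6.5 thick, 26 mm up and down from here; nothing higher) of the sprung parallel tongs, 120 g, hanging tips down. z up, y = closing line. Released 50 mm over the plates. Tips 87 mm lower, 16 mm wide. Cross wings 54 mm wide (x), underside 31 mm below this point, rest on a slot's or pocket's rim and set the depth.
- tongs_jaw (a joint): Squeeze of the tongs, m: 0 released, 0.021 shut. Tips stand 35 mm apart inside (47 outside) less the squeeze, plates 50 mm less the squeeze. Spring: 6 N plus 0.4 N per mm, so at 8 mm the tongs are held firmly, jaws still open; the weight is gripped at 18 mm. Jaws stay midway between the fingers; tongs_mid rides on the leg at -y and shifts by half the squeeze.
- weight_mid (a point): Centre of the little brass weight, upright, 17 mm across, 26 mm tall with a knob on top, 20 g. It stands in the middle of one of the block's two pockets (the other holds a flat clear case), on the pocket's floor. The bigger brass weight free on the worktop is not meant. With the wings on the pocket's rim the jaws' tips stand 4 mm above the floor, either side of it.
- block: Wooden block, fixed, 120 (x) x 90 (y) x 66 mm high; origin at the centre of its underside, z up. Two pockets open upward, each 30 mm (x) by 60 mm (y) and 60 mm deep, centred 28 mm to either side of the origin along the block's x. The tongs go in with their closing line along the block's y.
- stand: Metal stand of the tongs, fixed, 80 (x) x 118 (y) x 66 mm high; origin at the centre of its underside, z up. Its top plate (6 mm thick) has a slot 30 mm (x) by 60 mm (y) in the middle, where the tongs hang by their wings, closing line along y. Below is a tray, floor at 4 mm, 72 x 100 mm inside; tips hang 6 mm above it. The gripped weight passes through the slot.
Mind the look-alikes: they are no part of the job. There is more than one size of the block; the one meant has the size given above.

How it is judged:
By the outcome, as a careful person would: the job done as asked, in the order asked, and still so for the second after the job is handed in, with the robot touching nothing.
It also fails if it takes over 51 s, if anything falls off the work surface, if the arm or the gripper's body presses on something with over 40 N, if the wrist force passes 120 N, or if a joint passes its speed limit or range.

## Working session

There is one attempt and no reset: what is moved stays moved. The work goes in short steps, Python scripts to look and compute and a shell command to move; the robot and the scene stay as the last step left them, time stands still between calls to the robot, and variables do not carry over. Pictures are saved under pics/ and viewed, and the job is handed in when it is done.

```bash
ls; mkdir -p pics
cat > h.py <<'E'
import numpy as np, cv2
from rig import arm, cams, hand_in
def snap(n,tag):
    im,d=cams.snapshot(n); np.savez(f'pics/{tag}.npz',im=im,d=d)
    cv2.imwrite(f'pics/{tag}.png',im[:,:,::-1]); return im,d
def load(tag):
    z=np.load(f'pics/{tag}.npz'); return z['im'],z['d']
def world(n,d):
    c=cams.calibration(n); f=200/np.tan(np.radians(c['vfov']/2))
    v,u=np.mgrid[0:400,0:640]
    P=np.stack([(u-c['cx'])/f*d,(v-c['cy'])/f*d,d,np.ones_like(d)],-1)
    W=(P@np.array(c['pose']).T)[...,:3]; W[d==0]=np.nan; return W
E
python3 - <<'E'
from h import *
for n in('scene','top'):
    snap(n,n+'0'); c=cams.calibration(n); print(c['vfov'],c['cx'],c['cy'],np.round(c['pose'],3).tolist(), [k for k in c])
s=arm.get_state(); print(s['time'],s['tcp_pos'],s['eef_rot'],s['width'],arm.pinch_z)
E
```

```text
pics
50.022844331457364 320.89995429923465 195.02921459558115 [[-0.869, -0.333, 0.366, 0.051], [-0.495, 0.589, -0.639, 0.679], [-0.003, -0.736, -0.677, 0.83], [0.0, 0.0, 0.0, 1.0]] ['vfov', 'cx', 'cy', 'pose']
42.71975918280587 324.0015163326591 202.2325993556041 [[-0.007, -0.981, 0.193, 0.254], [-1.0, 0.008, 0.004, -0.049], [-0.006, -0.193, -0.981, 1.301], [0.0, 0.0, 0.0, 1.0]] ['vfov', 'cx', 'cy', 'pose']
0.1 [ 0.1428032  -0.53068639  0.23019351] [-7.12109525e-04  7.93649766e-01 -6.08374037e-01 -7.56475380e-04] 0.0856797431132269 0.0187
```

View pics/scene0.png

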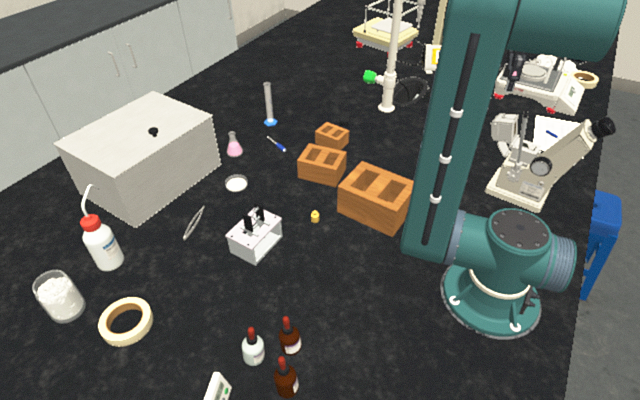

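View pics/top0.png

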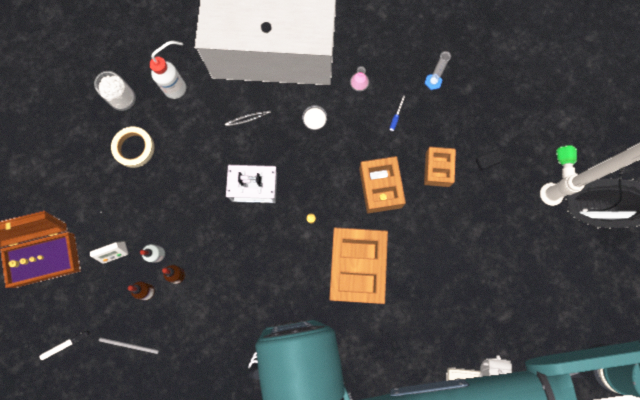

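Run:
```python
from h import *
im,d=load('top0'); W=world('top',d)
a=cv2.resize(im[140:225,345:470],None,fx=6,fy=6,interpolation=cv2.INTER_CUBIC)
cv2.imwrite('pics/c1.png',a[:,:,::-1])
a=cv2.resize(im[155:212,215:325],None,fx=7,fy=7,interpolation=cv2.INTER_CUBIC)
cv2.imwrite('pics/c2.png',a[:,:,::-1])
def rect(u0,u1,v0,v1,zl,zh,nm):
    P=W[v0:v1,u0:u1].reshape(-1,3); m=(P[:,2]>zl)&(P[:,2]<zh); Q=P[m]
    r=cv2.minAreaRect((Q[:,:2]*1000).astype(np.float32)); print(nm,m.sum(),r,np.median(Q[:,2]))
rect(345,412,145,222,.058,.075,'mid'); rect(415,465,140,195,.03,.09,'small'); rect(322,395,220,310,.05,.12,'big'); rect(215,290,155,212,.058,.075,'stand')
for n,uv in dict(w=(383,197),case=(379,175),big=(311,218)).items():
    print(n,W[uv[1],uv[0]])
print(np.nanmedian(W[100:130,340:380,2]))
```

```text
mid 1217 ((545.0064086914062, -190.95187377929688), (121.68411254882812, 91.43767547607422), 8.298612594604492) 0.06633448802767017
small 764 ((593.9568481445312, -341.7169494628906), (66.86492919921875, 89.37228393554688), 84.68406677246094) 0.047850824318891205
big 2773 ((340.0303955078125, -125.21536254882812), (127.06163024902344, 169.6314697265625), 85.95087432861328) 0.09305476839277738
stand 1208 ((550.5663452148438, 137.11148071289062), (118.94091796875, 81.25165557861328), 87.93983459472656) 0.0661491273903354
w [ 0.51474817 -0.19299093  0.0337999 ]
case [ 0.57506673 -0.18574209  0.0220903 ]
big [ 0.46287545 -0.01067094  0.03127029]
0.0005451064390171734
```

View pics/c1.png

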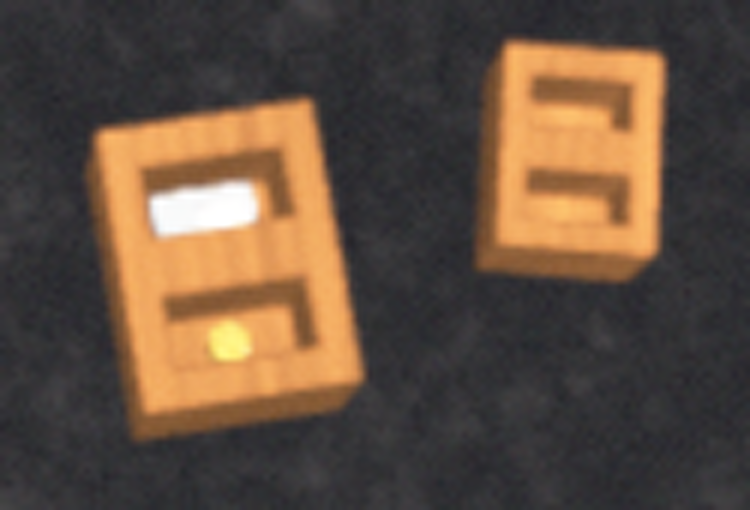

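View pics/c2.png

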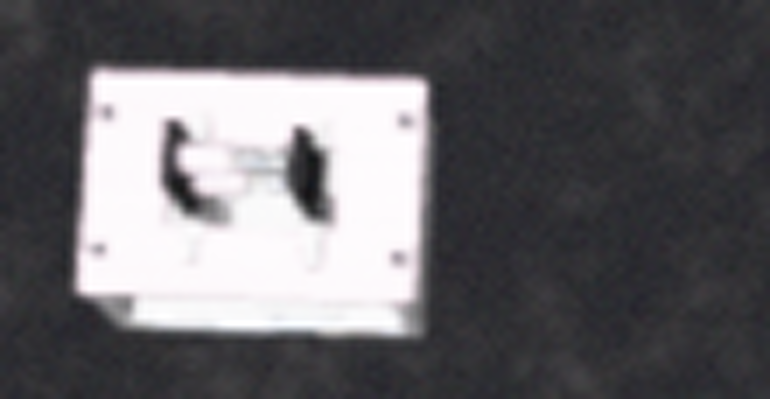

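Candidates for the pocketed block are mid (382,184), small (440,166) and big (359,266). Only the mid one measures 120x90x66, and it has the weight at (383,197) and the clear case at (379,175). The free brass weight at (311,218) isn't the one meant. The tongs' black plates are at about (241,180) and (259,180). Next I'll measure the plates.

```bash
cat >> h.py <<'E'
def plan(x,y,z,yaw):
    "remaining shift in tool axes AFTER turning, mm; turn about tool z rad"
    s=arm.get_state(); w,a,b,c=s['eef_rot']; p=s['tcp_pos']
    from scipy.spatial.transform import Rotation as R
    M=R.from_quat([a,b,c,w]).as_matrix(); cy=np.degrees(np.arctan2(M[1,0],M[0,0]))
    dt=-np.radians((yaw-cy+180)%360-180)
    def ax(q):
        q=np.radians(q);e=np.array([x,y,z])-p;return np.round([1e3*(np.cos(q)*e[0]+np.sin(q)*e[1]),1e3*(np.sin(q)*e[0]-np.cos(q)*e[1]),-1e3*e[2]],1)
    print('t',round(s['time'],2),'tcp',np.round(p*1e3,1),'yaw',round(cy,2),'tilt',np.round(M[:2,2],4),'w',round(s['width']*1e3,1),'F',np.round(s['wrist_force'],1))
    print('tool now',ax(cy),'after turn',ax(yaw),'turn',round(dt,4))
E
python3 - <<'E'
from h import *
for n,t in(('top','top0'),('scene','scene0')):
    im,d=load(t); W=world(n,d)
    dd=W[...,:2]-[.5506,.1371]; th=np.radians(-2.06)
    X=dd@[np.cos(th),np.sin(th)]*1e3; Y=dd@[-np.sin(th),np.cos(th)]*1e3; Z=W[...,2]*1e3
    m=(abs(X)<45)&(abs(Y)<62)&(Z>85)&(Z<135)
    g=im.max(-1)<90
    for s in(1,-1):
        k=m&g&(Y*s>0); 
        print(n,s,k.sum(),[np.round(np.percentile(q[k],[2,25,50,75,98]),1) for q in(X,Y,Z)])
    k=(abs(X)<60)&(abs(Y)<80)&(Z>60)&(Z<72)
    r=cv2.minAreaRect((W[k][:,:2]*1e3).astype(np.float32)); print('stand',r)
    k=(np.hypot(W[...,0]-.545,W[...,1]+.191)<.09)&(Z>60)&(Z<72)
    r=cv2.minAreaRect((W[k][:,:2]*1e3).astype(np.float32)); print('block',r)
plan(.5506,.1371,.231,-92.06)
E
```

```text
top 1 22 [array([-14.3, -13.6, -10.3,  -1.7,   5.4]), array([16.3, 17.3, 18.7, 20. , 20.8]), array([ 94.7, 111.1, 119.9, 123. , 126.6])]
top -1 38 [array([-14.8, -12.3,  -7.2,  -1.5,   3.6]), array([-27.3, -26.8, -25.6, -24.4, -22.3]), array([ 92.8, 101.7, 117.4, 122.3, 125.9])]
stand ((550.5663452148438, 137.11148071289062), (118.94091796875, 81.25165557861328), 87.93983459472656)
block ((545.0064086914062, -190.95187377929688), (121.68411254882812, 91.43767547607422), 8.298612594604492)
scene 1 100 [array([-12.9,  -9.5,  -3.1,   2.9,  10.1]), array([18.2, 22.8, 24. , 24.8, 26.3]), array([ 86. ,  98.2, 109.8, 119.8, 123.3])]
scene -1 80 [array([-14.4, -11.2,  -6.9,  -0.3,   8.3]), array([-23.7, -20.8, -19.5, -18.7, -16.8]), array([ 88.4,  96.6, 110.4, 120.4, 123.5])]
stand ((552.041259765625, 138.8894805908203), (120.50958251953125, 82.56818389892578), 87.25051879882812)
block ((546.709716796875, -188.34713745117188), (121.4312973022461, 97.04085540771484), 9.159324645996094)
t 0.1 tcp [ 142.8 -530.7  230.2] yaw -74.94 tilt [-0.0003  0.0021] w 85.7 F [ 0.4 -0.4  0.9]
tool now [-538.9 -567.3   -0.8] after turn [-682.  -383.5   -0.8] turn 0.2987
```

```bash
python3 -m creep '[[-30,-30,0,0.149],[-40,-24,0,0.149],[-42,-24,0,0],[-42,-24,0,0],[-42,-24,0,0]]' 1 40; python3 -c "
from h import *
plan(.5493,.1376,.150,-92.1)"
```

```text
time: 0.6
tcp_pos: [0.2602, -0.3266, 0.2308]
eef_rot: [0.0, -0.694, 0.72, 0.0]
wrist_force: [0.2, 0.0, 1.0]
width: 0.0856
t 0.6 tcp [ 260.2 -326.6  230.8] yaw -92.07 tilt [0.     0.0006] w 85.6 F [0.2 0.  1. ]
tool now [-474.3 -272.2   80.8] after turn [-474.5 -271.9   80.8] turn 0.0006
```

```bash
python3 -m creep '[[-42,-24,0,0],[-42,-24,0,0],[-42,-24,0,0],[-42,-24,0,0],[-42,-24,0,0]]'; python3 -m creep '[[-42,-24,0,0],[-42,-24,0,0],[-42,-24,0,0],[-42,-24,0,0],[-42,-24,0,0]]';python3 -c "
from h import *
plan(.5493,.1376,.150,-92.1)"
```

```text
time: 1.1
tcp_pos: [0.3874, -0.1209, 0.231]
eef_rot: [-0.0, -0.694, 0.72, -0.0]
wrist_force: [1.2, -0.3, 0.2]
width: 0.0856
time: 1.6
tcp_pos: [0.5148, 0.0848, 0.2308]
eef_rot: [-0.0, -0.695, 0.719, 0.0]
wrist_force: [0.7, -1.3, -0.4]
width: 0.0852
t 1.6 tcp [514.8  84.8 230.8] yaw -91.99 tilt [-0.0006 -0.0004] w 85.2 F [ 0.7 -1.3 -0.4]
tool now [-54.  -32.6  80.8] after turn [-54.  -32.5  80.8] turn 0.0019
```

```bash
python3 -m creep '[[-30,-18,0,0],[-15,-9,0,0],[0,0,20,0],[0,0,0,0],[0,0,0,0]]';python3 - <<'E'
from h import *
plan(.5493,.1376,.080,-92.1)
im,d=snap('scene','s1'); 
a=cv2.resize(im[120:280,180:340],None,fx=4,fy=3.7); cv2.imwrite('pics/s1c.png',a[:,:,::-1])
E
```

```text
time: 2.1
tcp_pos: [0.5423, 0.1266, 0.2104]
eef_rot: [-0.001, -0.695, 0.719, 0.001]
wrist_force: [-0.4, -0.4, 0.1]
width: 0.0854
t 2.1 tcp [542.3 126.6 210.4] yaw -92.02 tilt [-0.0025 -0.0005] w 85.4 F [-0.4 -0.4  0.1]
tool now [-11.2  -6.6 130.4] after turn [-11.2  -6.6 130.4] turn 0.0014
```

View pics/s1c.png

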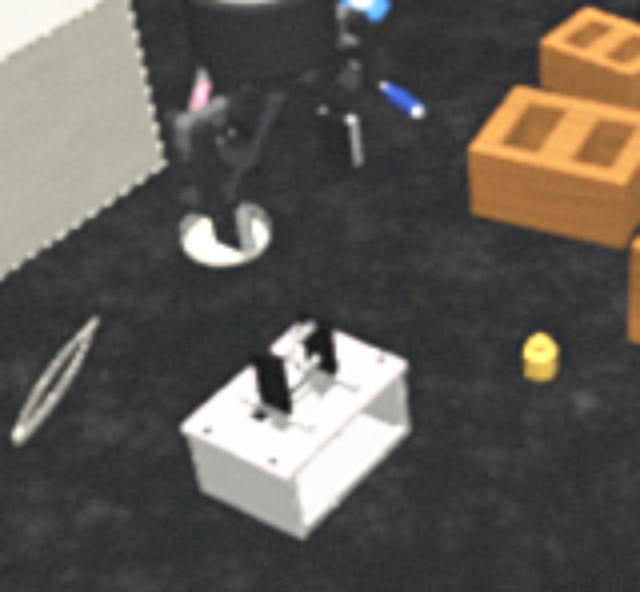

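The gripper is above the stand. The tongs' plates are at crop (270,380) and (320,350), upright in the slot.

```bash
python3 -m creep '[[-11,-6.6,10,0],[0,0,20,0],[0,0,20,0],[0,0,20,0],[0,0,0,0]]';python3 - <<'E'
from h import *
plan(.5493,.1376,.080,-92.1)
E
```

```text
time: 2.65
tcp_pos: [0.5482, 0.1375, 0.1378]
eef_rot: [-0.002, -0.694, 0.72, 0.002]
wrist_force: [0.0, -0.5, 0.1]
width: 0.0856
t 2.65 tcp [548.2 137.5 137.8] yaw -92.04 tilt [-0.0063 -0.0007] w 85.6 F [ 0.  -0.5  0.1]
tool now [-0.1 -1.1 57.8] after turn [-0.1 -1.1 57.8] turn 0.0011
```

```bash
python3 -m creep '[[0,-1,18,0],[0,0,16,0],[0,0,12,0],[0,0,8,0],[0,0,4,0]]';python3 - <<'E'
from h import *
plan(.5493,.1376,.080,-92.1)
for n in('top','scene'):
    im,d=snap(n,n[0]+'2'); W=world(n,d)
    c=(slice(130,230),slice(180,310)) if n=='top' else (slice(170,280),slice(200,320))
    a=cv2.resize(im[c],None,fx=5,fy=5,interpolation=cv2.INTER_CUBIC); cv2.imwrite(f'pics/{n}2c.png',a[:,:,::-1])
E
```

```text
time: 3.15
tcp_pos: [0.551, 0.1375, 0.083]
eef_rot: [-0.0, -0.695, 0.719, 0.0]
wrist_force: [0.1, -0.8, 0.5]
width: 0.0853
t 3.15 tcp [551.  137.5  83. ] yaw -92.02 tilt [-0.0002 -0.0001] w 85.3 F [ 0.1 -0.8  0.5]
tool now [0.  1.7 3. ] after turn [0.  1.7 3. ] turn 0.0013
```

View pics/scene2c.png

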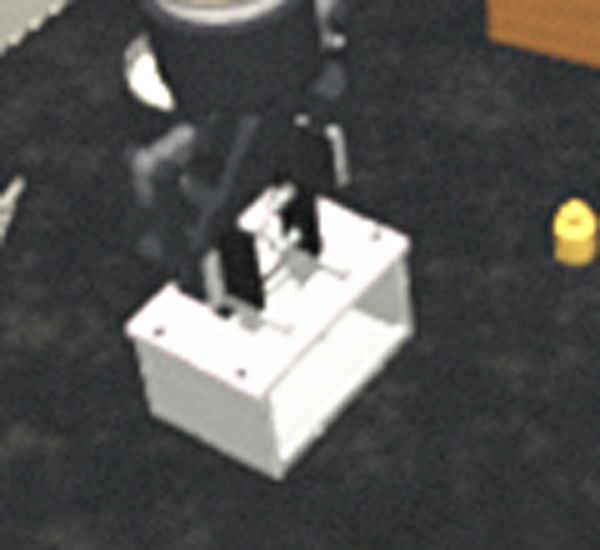

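View pics/top2c.png

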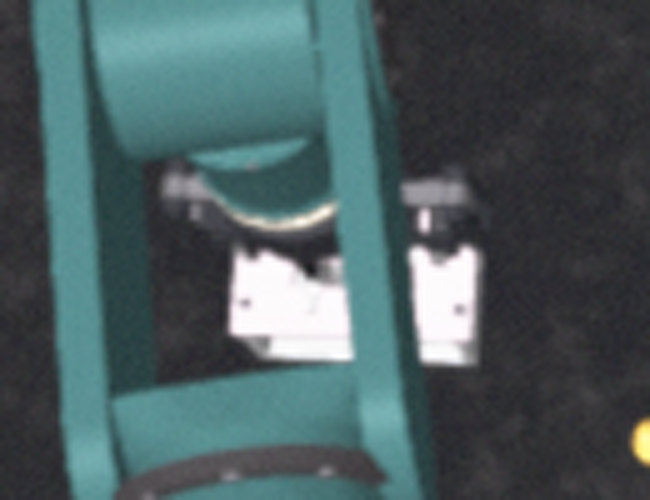

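The fingers straddle both plates, so I'm closing to 42 mm.

```bash
python3 -m creep '[[0,1.5,3,0],[0,0,0,0],[0,0,0,0],[0,0,0,0],[0,0,0,0]]' 0.49 40;python3 -m creep '[[0,0,0,0],[0,0,0,0],[0,0,0,0],[0,0,0,0],[0,0,0,0]]'
python3 - <<'E'
from h import *
plan(.5493,.1376,.080,-92.1)
n='scene';im,d=snap(n,n[0]+'3')
a=cv2.resize(im[170:280,200:320],None,fx=5,fy=5,interpolation=cv2.INTER_CUBIC); cv2.imwrite(f'pics/{n}3c.png',a[:,:,::-1])
E
```

```text
time: 3.75
tcp_pos: [0.5504, 0.1377, 0.082]
eef_rot: [0.001, -0.695, 0.719, -0.001]
wrist_force: [0.3, -0.6, 5.5]
width: 0.0417
time: 4.25
tcp_pos: [0.5504, 0.1377, 0.082]
eef_rot: [0.001, -0.695, 0.719, -0.001]
wrist_force: [-1.7, -0.7, 6.0]
width: 0.0419
t 4.25 tcp [550.4 137.7  82. ] yaw -92.02 tilt [0.0028 0.0003] w 41.9 F [-1.7 -0.7  6. ]
tool now [0.1 1.1 2. ] after turn [0.1 1.1 2. ] turn 0.0014
```

View pics/scene3c.png

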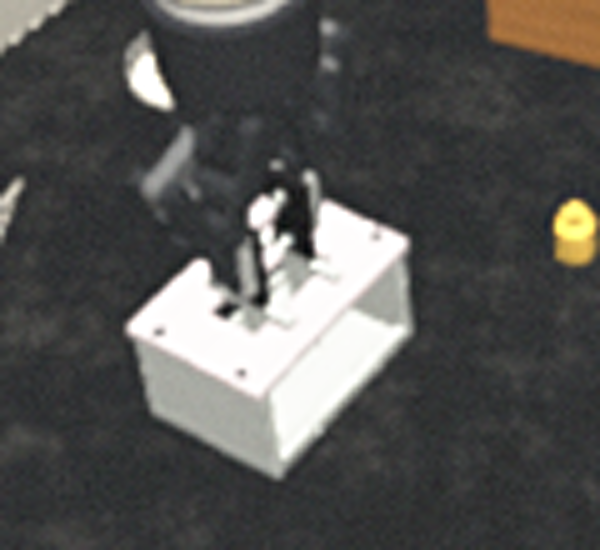

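```bash
python3 -m creep '[[0,0,-6,0],[0,0,-10,0],[0,0,-20,0],[0,0,-25,0],[0,0,-24,0]]'; python3 -m creep '[[0,0,-5,0],[0,0,0,0],[0,0,0,0],[0,0,0,0],[0,0,0,0]]'
python3 - <<'E'
from h import *
plan(.517,-.194,.172,-81.5)
n='scene';im,d=snap(n,n[0]+'4')
a=cv2.resize(im[120:280,180:340],None,fx=4,fy=3.7,interpolation=cv2.INTER_CUBIC); cv2.imwrite(f'pics/{n}4c.png',a[:,:,::-1])
E
```

```text
time: 4.8
tcp_pos: [0.5491, 0.1376, 0.166]
eef_rot: [-0.0, -0.695, 0.719, 0.0]
wrist_force: [0.3, 0.6, -1.0]
width: 0.0422
time: 5.3
tcp_pos: [0.5487, 0.1375, 0.1686]
eef_rot: [-0.001, -0.695, 0.719, 0.001]
wrist_force: [-0.2, 0.3, -1.2]
width: 0.0418
t 5.3 tcp [548.7 137.5 168.6] yaw -92.02 tilt [-0.0029 -0.0005] w 41.8 F [-0.2  0.3 -1.2]
tool now [332.4  20.   -3.4] after turn [323.1  80.3  -3.4] turn -0.1836
```

View pics/scene4c.png

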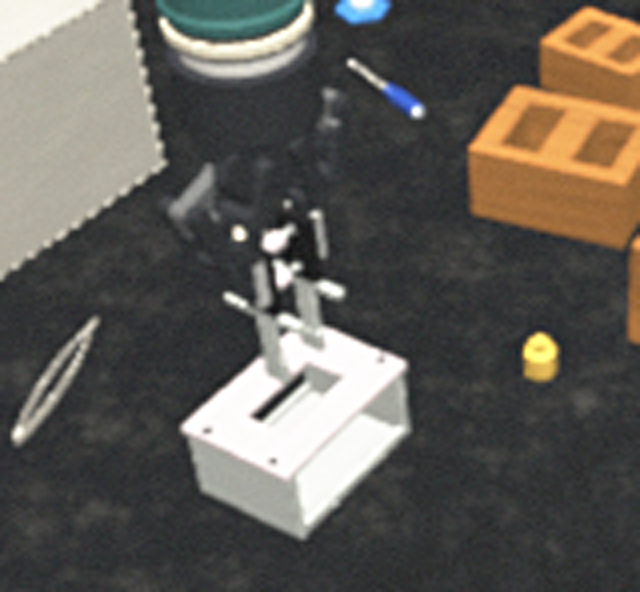

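The tongs are held and clear of the stand, with their wings at crop y≈290. Next I'm moving over the pocket.

```bash
python3 -m creep '[[15,1,-3,0],[30,2,0,0],[38,2,0,0],[38,2,0,-0.092],[38,5,0,-0.092]]'; python3 -c "
from h import *
plan(.5181,-.1941,.172,-81.5)"
```

```text
time: 5.85
tcp_pos: [0.5347, -0.0236, 0.1736]
eef_rot: [0.0, 0.759, -0.651, 0.0]
wrist_force: [0.4, -0.0, -0.8]
width: 0.042
t 5.85 tcp [534.7 -23.6 173.6] yaw -81.26 tilt [ 0.0002 -0.0008] w 42.0 F [ 0.4 -0.  -0.8]
tool now [166.   42.4   1.6] after turn [166.2  41.7   1.6] turn 0.0043
```

```bash
python3 -m creep '[[38,9,0,0],[38,10,0,0],[38,10,0,0],[30,8,0,0],[14,4,0,0]]'; python3 -m creep '[[5,0,0,0],[0,0,0,0],[0,0,0,0],[0,0,0,0],[0,0,0,0]]';python3 - <<'E'
from h import *
plan(.5181,-.1941,.172,-81.5)
for n,c in(('scene',(slice(80,240),slice(240,400))),('top',(slice(120,240),slice(320,460)))):
    im,d=snap(n,n[0]+'5')
    a=cv2.resize(im[c],None,fx=4,fy=4,interpolation=cv2.INTER_CUBIC)[:590]; cv2.imwrite(f'pics/{n}5c.png',a[:,:,::-1])
E
```

```text
time: 6.35
tcp_pos: [0.5171, -0.1871, 0.1734]
eef_rot: [0.001, 0.756, -0.654, 0.0]
wrist_force: [0.6, 0.1, -1.5]
width: 0.0423
time: 6.85
tcp_pos: [0.5192, -0.1875, 0.1734]
eef_rot: [-0.0, 0.758, -0.652, 0.0]
wrist_force: [-0.9, -1.0, -0.9]
width: 0.0421
t 6.85 tcp [ 519.2 -187.5  173.4] yaw -81.37 tilt [0.0001 0.0001] w 42.1 F [-0.9 -1.  -0.9]
tool now [6.4 2.1 1.4] after turn [6.4 2.1 1.4] turn 0.0022
```

View pics/scene5c.png

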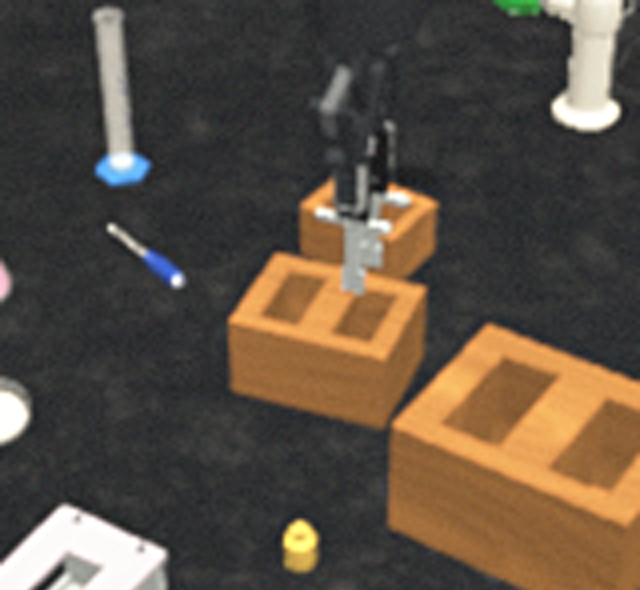

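View pics/top5c.png

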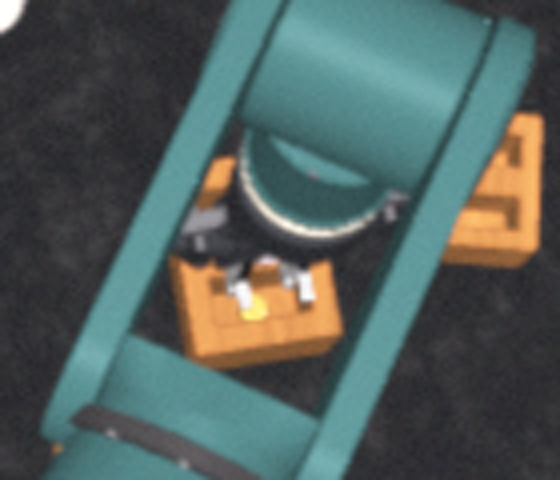

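Run:
```python
from h import *
for n,t,c in(('top','t5',(545.0,-190.95)),('scene','s5',(546.7,-188.7))):
    im,d=load(t); W=world(n,d)*1e3
    th=np.radians(8.5); dd=W[...,:2]-c
    X=dd@[np.cos(th),np.sin(th)]+28; Y=dd@[-np.sin(th),np.cos(th)]; Z=W[...,2]
    m=(abs(X)<60)&(abs(Y)<60)&(Z>80)&(Z<180)&(im.min(-1)>110)
    for lo,hi in((85,95),(95,110),(110,125),(125,140),(140,150),(150,156),(156,165)):
        k=m&(Z>=lo)&(Z<hi)
        if k.sum()>2: print(n,lo,hi,k.sum(),np.round([np.percentile(q[k],[0,10,50,90,100]) for q in(X,Y)],1).tolist())
    if n=='top':
        b=(abs(X)<15)&(abs(Y)<30)&(Z<50)&(im[...,0]>180)&(im[...,2]<110)
        print('weight',b.sum(),[np.round(np.percentile(q[b],[5,50,95]),1) for q in(X,Y,Z)])
im,d=load('top0'); W=world('top',d)*1e3; dd=W[...,:2]-(545,-190.95)
X=dd@[np.cos(th),np.sin(th)]+28; Y=dd@[-np.sin(th),np.cos(th)]; Z=W[...,2]
b=(abs(X)<18)&(abs(Y)<30)&(Z<50)&(im[...,0]>200)&(im[...,2]<110)
print('weight0',b.sum(),[np.round(np.percentile(q[b],[5,50,95]),1) for q in(X,Y,Z)])
```

```text
top 95 110 9 [[-7.4, -7.0, -4.1, 4.4, 5.7], [-10.3, -9.2, 20.7, 25.1, 25.3]]
top 110 125 16 [[-7.0, -6.9, -4.2, 1.9, 7.0], [-11.9, -10.9, -8.0, 24.2, 24.9]]
top 125 140 11 [[-5.0, -4.9, -2.4, 2.3, 3.7], [-13.3, -10.4, -8.9, 24.7, 25.2]]
top 156 165 31 [[-26.8, -25.5, -18.7, -11.7, -8.6], [-14.4, -12.5, 20.9, 25.5, 26.8]]
weight 97 [array([-3.3,  5.3, 14.1]), array([-26.3, -10.4,  21.3]), array([ 2.4,  7.1, 14.3])]
scene 95 110 25 [[-7.8, -6.0, 0.0, 5.1, 8.8], [-11.7, -10.3, -5.0, 23.7, 24.3]]
scene 110 125 48 [[-7.6, -5.3, 0.2, 6.0, 9.7], [-13.5, -10.5, 20.2, 25.8, 27.3]]
scene 125 140 22 [[-5.0, -4.3, 0.4, 5.6, 6.1], [-11.4, -10.3, 23.1, 26.3, 27.4]]
scene 140 150 21 [[-5.7, -4.2, -1.7, 3.6, 5.9], [-15.0, -11.6, 22.7, 26.5, 28.1]]
scene 150 156 10 [[-15.1, -6.4, -3.2, 2.2, 5.3], [-11.4, -10.8, 23.5, 24.3, 25.2]]
scene 156 165 67 [[-26.7, -22.5, -8.9, 19.0, 27.3], [-16.5, -10.5, 24.0, 27.2, 28.9]]
weight0 121 [array([-2.9,  6.7, 15.2]), array([-26.6,  -6.5,  20.4]), array([ 2.1,  6.7, 14.3])]
```

Depth shows the tongs centred in x, but about 5.5 mm too far toward +y of the pocket. I'm correcting that and lowering.

```bash
python3 -m creep '[[5.5,0,0,0],[0,0,10,0],[0,0,10,0],[0,0,0,0],[0,0,0,0]]';  python3 - <<'E'
from h import *
plan(.5185,-.1935,.082,-81.5)
for n,c in(('scene',(slice(120,200),slice(280,360))),('top',(slice(150,220),slice(350,430)))):
    im,d=snap(n,n[0]+'6')
    a=cv2.resize(im[c],None,fx=7,fy=7,interpolation=cv2.INTER_CUBIC)[:590]; cv2.imwrite(f'pics/{n}6c.png',a[:,:,::-1])
for n,t,c in(('top','t6',(545.0,-190.95)),('scene','s6',(546.7,-188.7))):
    im,d=load(t); W=world(n,d)*1e3
    th=np.radians(8.5); dd=W[...,:2]-c
    X=dd@[np.cos(th),np.sin(th)]+28; Y=dd@[-np.sin(th),np.cos(th)]; Z=W[...,2]
    m=(abs(X)<60)&(abs(Y)<60)&(Z>80)&(Z<180)&(im.min(-1)>110)
    for lo,hi in((80,120),(134,146)):
        k=m&(Z>=lo)&(Z<hi)
        for s in(1,-1):
            q=k&(Y*s>0); 
            if q.any(): print(n,lo,s,q.sum(),np.round([np.percentile(r[q],[0,10,50,90,100]) for r in(X,Y)],1).tolist())
E
```

```text
time: 7.45
tcp_pos: [0.5193, -0.1939, 0.1522]
eef_rot: [0.0, 0.758, -0.653, -0.001]
wrist_force: [0.3, 0.5, -1.1]
width: 0.0419
t 7.45 tcp [ 519.3 -193.9  152.2] yaw -81.48 tilt [-0.0018  0.0008] w 41.9 F [ 0.3  0.5 -1.1]
tool now [-0.5  0.7 70.2] after turn [-0.5  0.7 70.2] turn 0.0003
top 80 1 13 [[-7.2, -6.9, -3.9, 1.4, 7.1], [14.5, 15.4, 18.5, 18.9, 19.0]]
top 80 -1 20 [[-7.6, -7.4, -4.0, 2.6, 4.8], [-20.3, -17.8, -15.3, -14.4, -14.2]]
top 134 1 18 [[-25.3, -24.5, -17.7, -11.4, -10.2], [14.0, 15.5, 18.5, 20.4, 20.6]]
top 134 -1 18 [[-26.2, -23.8, -18.9, -11.9, -10.5], [-20.9, -19.8, -17.3, -15.1, -14.3]]
scene 80 1 54 [[-8.4, -5.8, -0.3, 4.7, 8.0], [13.5, 15.4, 18.2, 20.3, 22.2]]
scene 80 -1 42 [[-8.2, -7.1, -1.9, 4.3, 5.5], [-21.7, -18.6, -15.2, -13.7, -8.8]]
scene 134 1 47 [[-25.9, -20.5, -0.6, 20.1, 26.0], [14.3, 16.0, 18.7, 21.3, 23.8]]
scene 134 -1 24 [[-28.0, -24.3, -13.7, -4.3, -0.4], [-21.3, -18.5, -16.4, -14.6, -10.8]]
```

View pics/scene6c.png

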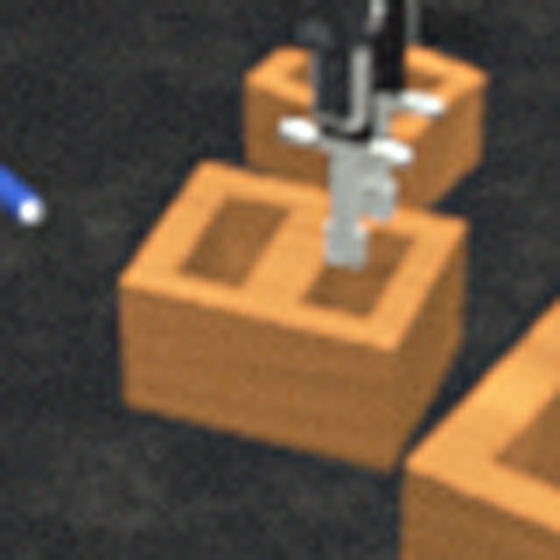

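View pics/top6c.png

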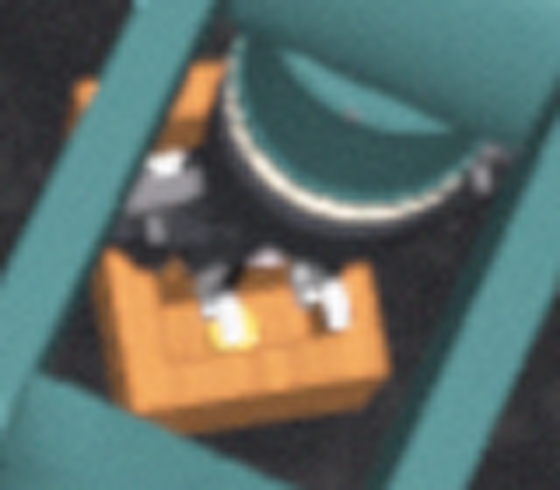

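Run:
```python
from h import *
im,d=load('top0'); W=world('top',d)*1e3
hsv=cv2.cvtColor(im,cv2.COLOR_RGB2HSV)[185:206,370:400]
c=cams.calibration('top'); f=200/np.tan(np.radians(c['vfov']/2)); T=np.array(c['pose'])
print(hsv[9:15,8:19,0]); print(hsv[9:15,8:19,2])
m=(hsv[...,0]>20)&(hsv[...,2]>200)&(hsv[...,1]>90)
v,u=np.nonzero(m); v=v+185;u=u+370; print(len(u),u.mean(),v.mean(),u.min(),u.max(),v.min(),v.max(),np.round(np.nanpercentile(W[v,u,2],[5,50,95]),1))
for z in(.026,.032):
    r=T[:3,:3]@[(u.mean()-c['cx'])/f,(v.mean()-c['cy'])/f,1]; o=T[:3,3]; p=(o+r*(z-o[2])/r[2])*1e3
    th=np.radians(8.5); e=p[:2]-(545,-190.95)
    print(p,e@[np.cos(th),np.sin(th)]+28,e@[-np.sin(th),np.cos(th)])
```

```text
[[15 16 19 22 25 26 23 20 16 15 15]
 [16 17 24 26 26 27 26 24 19 16 15]
 [16 18 24 26 27 28 27 26 21 16 15]
 [15 17 24 27 27 28 28 27 22 15 15]
 [14 16 22 27 28 27 26 26 22 15 14]
 [14 16 20 24 26 26 25 22 16 14 14]]
[[240 242 244 247 252 252 249 246 244 242 240]
 [240 244 252 253 253 254 253 252 247 242 241]
 [240 242 251 253 254 254 254 253 249 239 241]
 [238 230 248 253 254 254 254 254 248 237 239]
 [234 218 240 254 254 254 254 253 249 237 234]
 [237 225 223 247 253 253 252 247 232 227 228]]
36 382.8611111111111 196.61111111111111 380 386 194 199 [16.  23.4 34.2]
[ 517.36849708 -193.55411495   26.        ] 0.2870925846947294 1.508685175020566
[ 516.12763301 -192.8736871    32.        ] -0.8395680196475688 2.365050506976668
```

The legs are centred on the pocket. The weight reads within about 2 mm of centre, so I'm shifting 1 mm toward it and lowering.

```bash
python3 -m creep '[[-1,0,8,0],[0,0,14,0],[0,0,14,0],[0,0,8,0],[0,0,0,0]]';  python3 -m creep '[[0,0,8,0],[0,0,7,0],[0,0,4,0],[0,0,2,0],[0,0,0,0]]'; python3 -c "
from h import *
plan(.5185,-.1930,.082,-81.5)"
```

```text
time: 8.05
tcp_pos: [0.5182, -0.1924, 0.1065]
eef_rot: [0.001, 0.758, -0.653, -0.002]
wrist_force: [0.6, 0.4, -0.9]
width: 0.0423
time: 8.55
tcp_pos: [0.5195, -0.193, 0.088]
eef_rot: [0.0, 0.758, -0.653, -0.0]
wrist_force: [0.3, 0.4, -1.2]
width: 0.042
t 8.55 tcp [ 519.5 -193.    88. ] yaw -81.48 tilt [-0.0004  0.0001] w 42.0 F [ 0.3  0.4 -1.2]
tool now [-0.1  1.   6. ] after turn [-0.1  1.   6. ] turn 0.0004
```

```bash
python3 -m creep '[[0,0,2,0],[0,0,1.5,0],[0,0,1,0],[0,0,1,0],[0,0,0,0]]';  python3 - <<'E'
from h import *
plan(.5185,-.1930,.082,-81.5)
for n,c in(('scene',(slice(120,200),slice(280,360))),):
    im,d=snap(n,n[0]+'7')
    a=cv2.resize(im[c],None,fx=7,fy=7,interpolation=cv2.INTER_CUBIC)[:590]; cv2.imwrite(f'pics/{n}7c.png',a[:,:,::-1])
E
```

```text
time: 9.05
tcp_pos: [0.5196, -0.193, 0.0827]
eef_rot: [0.0, 0.758, -0.653, -0.0]
wrist_force: [0.4, 0.1, -1.2]
width: 0.0422
t 9.05 tcp [ 519.6 -193.    82.7] yaw -81.48 tilt [-0.0002  0.    ] w 42.2 F [ 0.4  0.1 -1.2]
tool now [-0.2  1.1  0.7] after turn [-0.2  1.1  0.7] turn 0.0004
```

View pics/scene7c.png

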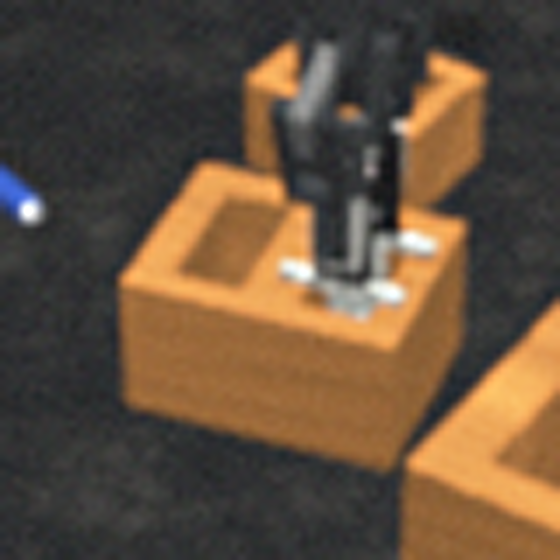

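```bash
python3 -m creep '[[0,0,0.5,0],[0,0,0.5,0],[0,0,0,0],[0,0,0,0],[0,0,0,0]]'; python3 -m creep '[[0,0,0,0],[0,0,0,0],[0,0,0,0],[0,0,0,0],[0,0,0,0]]' 0 40;python3 -m creep '[[0,0,0,0],[0,0,0,0],[0,0,0,0],[0,0,0,0],[0,0,0,0]]'
```

```text
time: 9.6
tcp_pos: [0.5197, -0.1931, 0.082]
eef_rot: [0.0, 0.758, -0.653, 0.0]
wrist_force: [-0.2, 0.5, 0.1]
width: 0.042
time: 10.1
tcp_pos: [0.5206, -0.1933, 0.0834]
eef_rot: [-0.0, 0.758, -0.653, 0.001]
wrist_force: [-0.5, 1.5, 5.3]
width: 0.0301
time: 10.6
tcp_pos: [0.5206, -0.1933, 0.0834]
eef_rot: [-0.0, 0.758, -0.653, 0.001]
wrist_force: [-0.9, 0.9, 5.5]
width: 0.0299
```

```bash
python3 -m creep '[[0,0,-4,0],[0,0,-8,0],[0,0,-16,0],[0,0,-22,0],[0,0,-22,0]]'; python3 -m creep '[[0,0,-15,0],[0,0,-3,0],[0,0,0,0],[0,0,0,0],[0,0,0,0]]'
python3 - <<'E'
from h import *
plan(.5493,.1376,.172,-92.1)
for n,c in(('scene',(slice(110,190),slice(280,360))),('top',(slice(150,220),slice(350,430)))):
    im,d=snap(n,n[0]+'8')
    a=cv2.resize(im[c],None,fx=7,fy=7,interpolation=cv2.INTER_CUBIC)[:590]; cv2.imwrite(f'pics/{n}8c.png',a[:,:,::-1])
E
```

```text
time: 11.1
tcp_pos: [0.5191, -0.1929, 0.1539]
eef_rot: [0.0, 0.758, -0.653, -0.001]
wrist_force: [0.2, -0.2, -1.0]
width: 0.0303
time: 11.6
tcp_pos: [0.5189, -0.1927, 0.1701]
eef_rot: [0.0, 0.758, -0.653, -0.001]
wrist_force: [0.0, 0.5, -1.9]
width: 0.0301
t 11.6 tcp [ 518.9 -192.7  170.1] yaw -81.48 tilt [-0.0027  0.0013] w 30.1 F [ 0.   0.5 -1.9]
tool now [-322.2  -79.    -1.9] after turn [-331.2  -18.3   -1.9] turn 0.1854
```

View pics/scene8c.png

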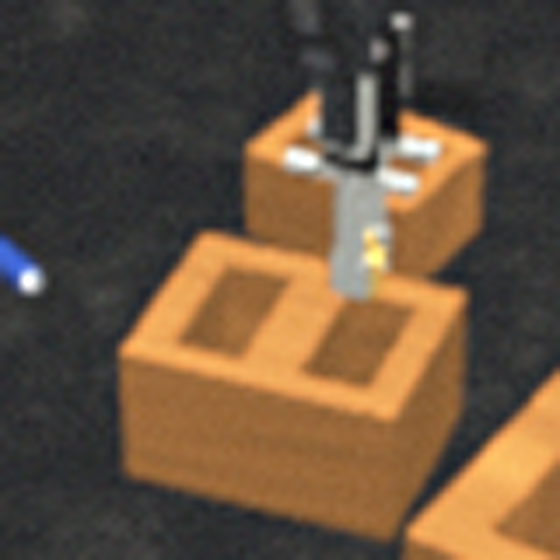

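View pics/top8c.png

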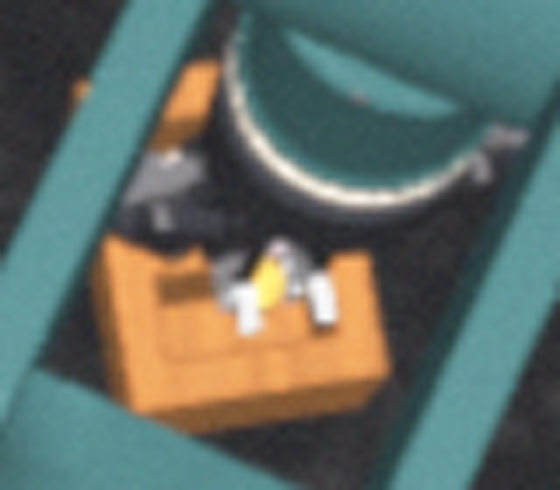

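The weight is held between the jaws at scene-crop (375,255) and the block's pocket is empty. I'm carrying it to the stand.

```bash
python3 -m creep '[[-14,-3,-3,0.0925],[-28,-4,0,0.0925],[-36,-2,0,0],[-36,-2,0,0],[-36,-2,0,0]]'; python3 -c "
from h import *
plan(.5523,.1382,.172,-92.06)"
```

```text
time: 12.2
tcp_pos: [0.5326, -0.0416, 0.1743]
eef_rot: [-0.0, -0.694, 0.72, 0.0]
wrist_force: [0.1, -0.0, -1.4]
width: 0.0303
t 12.2 tcp [532.6 -41.6 174.3] yaw -92.11 tilt [-0.0006  0.0001] w 30.3 F [ 0.1 -0.  -1.4]
tool now [-180.4  -13.1    2.3] after turn [-180.4  -13.2    2.3] turn -0.0008
```

```bash
python3 -m creep '[[-36,-2.6,0,0],[-36,-2.6,0,0],[-36,-2.6,0,0],[-36,-2.6,0,0],[-20,-2.6,0,0]]'; python3 -m creep '[[-10,0,0,0],[-3,0,0,0],[0,0,0,0],[0,0,0,0],[0,0,0,0]]'
python3 - <<'E'
from h import *
plan(.5523,.1382,.172,-92.06)
for n,c in(('scene',(slice(180,280),slice(200,320))),('top',(slice(130,230),slice(190,310)))):
    im,d=snap(n,n[0]+'9')
    a=cv2.resize(im[c],None,fx=5,fy=5,interpolation=cv2.INTER_CUBIC)[:590]; cv2.imwrite(f'pics/{n}9c.png',a[:,:,::-1])
for n,t,c in(('top','t9',(550.6,137.1)),('scene','s9',(552.0,138.9))):
    im,d=load(t); W=world(n,d)*1e3
    th=np.radians(-2.2); dd=W[...,:2]-c
    X=dd@[np.cos(th),np.sin(th)]; Y=dd@[-np.sin(th),np.cos(th)]; Z=W[...,2]
    m=(abs(X)<60)&(abs(Y)<60)&(Z>80)&(Z<180)&(im.min(-1)>90)
    for lo,hi in((85,140),(148,165)):
        k=m&(Z>=lo)&(Z<hi)
        for s in(1,-1):
            q=k&(Y*s>0); 
            if q.any(): print(n,lo,s,q.sum(),np.round([np.percentile(r[q],[0,10,50,90,100]) for r in(X,Y)],1).tolist())
E
```

```text
time: 12.7
tcp_pos: [0.5514, 0.1233, 0.1742]
eef_rot: [-0.0, -0.695, 0.719, 0.001]
wrist_force: [-0.4, 0.0, -1.7]
width: 0.0302
time: 13.2
tcp_pos: [0.5523, 0.1324, 0.1748]
eef_rot: [-0.0, -0.694, 0.72, -0.0]
wrist_force: [0.5, 0.4, -2.0]
width: 0.0303
t 13.2 tcp [552.3 132.4 174.8] yaw -92.17 tilt [ 0.0001 -0.0004] w 30.3 F [ 0.5  0.4 -2. ]
tool now [-5.8  0.2  2.8] after turn [-5.8  0.2  2.8] turn -0.0019
top 85 1 1 [[-5.4, -5.4, -5.4, -5.4, -5.4], [6.6, 6.6, 6.6, 6.6, 6.6]]
top 148 1 17 [[-26.5, -24.5, -19.8, -10.7, -3.8], [2.8, 3.2, 4.9, 7.7, 8.0]]
scene 85 1 67 [[-7.9, -6.6, -1.5, 5.2, 7.6], [0.4, 3.5, 6.3, 7.7, 8.9]]
scene 85 -1 68 [[-10.2, -7.5, -4.6, 0.5, 6.9], [-21.1, -18.2, -14.3, -2.6, -0.0]]
scene 148 1 61 [[-25.9, -23.5, -4.6, 18.2, 27.3], [2.4, 4.8, 7.9, 9.4, 10.4]]
scene 148 -1 49 [[-26.5, -23.8, -9.3, 2.1, 5.0], [-22.7, -19.7, -16.3, -14.5, -13.9]]
```

View pics/scene9c.png

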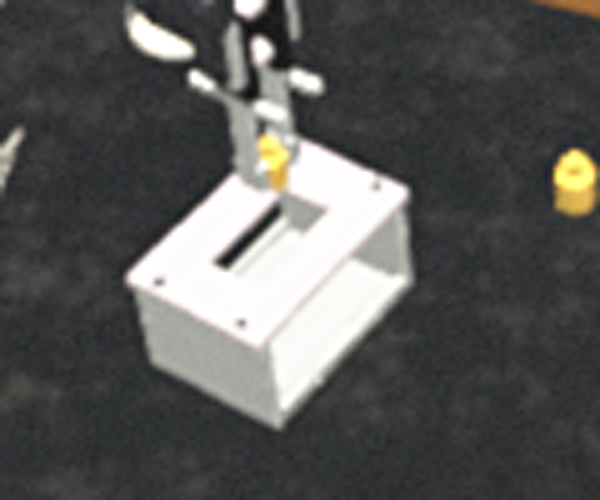

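View pics/top9c.png

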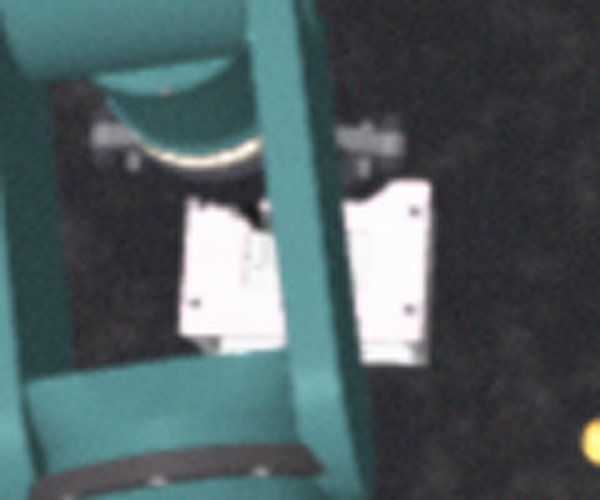

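```bash
python3 -m creep '[[-6,0,0,0],[0,0,8,0],[0,0,8,0],[0,0,4,0],[0,0,0,0]]'
python3 - <<'E'
from h import *
plan(.5523,.1382,.083,-92.06)
for n,c in(('scene',(slice(180,280),slice(200,320))),):
    im,d=snap(n,n[0]+'10')
    a=cv2.resize(im[c],None,fx=5,fy=5,interpolation=cv2.INTER_CUBIC)[:590]; cv2.imwrite(f'pics/{n}10c.png',a[:,:,::-1])
E
```

```text
time: 13.8
tcp_pos: [0.5516, 0.1394, 0.1531]
eef_rot: [-0.001, -0.694, 0.72, 0.001]
wrist_force: [-0.0, 0.3, -2.2]
width: 0.0302
t 13.8 tcp [551.6 139.4 153.1] yaw -92.07 tilt [-0.003  -0.0006] w 30.2 F [-0.   0.3 -2.2]
tool now [ 1.2 -0.7 70.1] after turn [ 1.2 -0.7 70.1] turn -0.0002
```

View pics/scene10c.png

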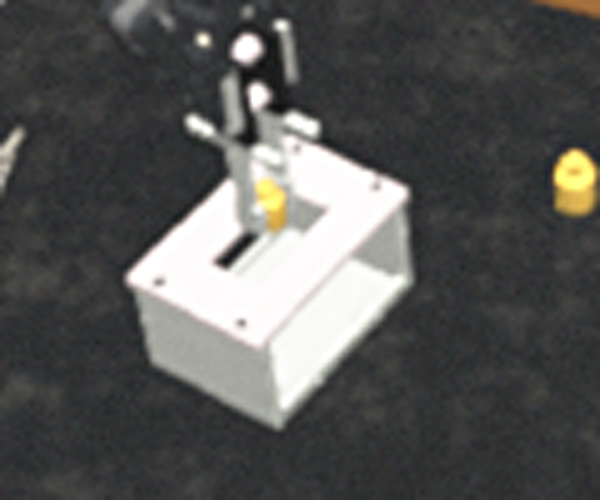

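The weight and tips are above the slot and aligned with it. I'm lowering them in.

```bash
python3 -m creep '[[1,0,8,0],[0,0,12,0],[0,0,14,0],[0,0,10,0],[0,0,0,0]]'; python3 -m creep '[[0,0,8,0],[0,0,6,0],[0,0,4,0],[0,0,2,0],[0,0,0,0]]'; python3 -c "
from h import *
plan(.5523,.1382,.083,-92.06)"
```

```text
time: 14.35
tcp_pos: [0.5507, 0.1382, 0.1076]
eef_rot: [-0.002, -0.694, 0.72, 0.002]
wrist_force: [-0.3, -0.6, -1.4]
width: 0.0296
time: 14.85
tcp_pos: [0.5523, 0.1385, 0.0905]
eef_rot: [-0.0, -0.694, 0.72, 0.0]
wrist_force: [1.0, 0.2, -1.5]
width: 0.0299
t 14.85 tcp [552.3 138.5  90.5] yaw -92.07 tilt [-0.0004 -0.0002] w 29.9 F [ 1.   0.2 -1.5]
tool now [ 0.3 -0.   7.5] after turn [ 0.3 -0.   7.5] turn -0.0003
```

```bash
python3 -m creep '[[0,0,2.5,0],[0,0,2,0],[0,0,1.5,0],[0,0,1,0],[0,0,0,0]]'
python3 - <<'E'
from h import *
plan(.5523,.1382,.083,-92.06)
for n,c in(('scene',(slice(180,280),slice(200,320))),):
    im,d=snap(n,n[0]+'11')
    a=cv2.resize(im[c],None,fx=5,fy=5,interpolation=cv2.INTER_CUBIC)[:590]; cv2.imwrite(f'pics/{n}11c.png',a[:,:,::-1])
E
```

```text
time: 15.35
tcp_pos: [0.5523, 0.1385, 0.0836]
eef_rot: [-0.0, -0.694, 0.72, 0.0]
wrist_force: [-0.2, -0.1, -1.6]
width: 0.0297
t 15.35 tcp [552.3 138.5  83.6] yaw -92.07 tilt [-0.0003 -0.0001] w 29.7 F [-0.2 -0.1 -1.6]
tool now [ 0.3 -0.   0.6] after turn [ 0.3 -0.   0.6] turn -0.0002
```

View pics/scene11c.png

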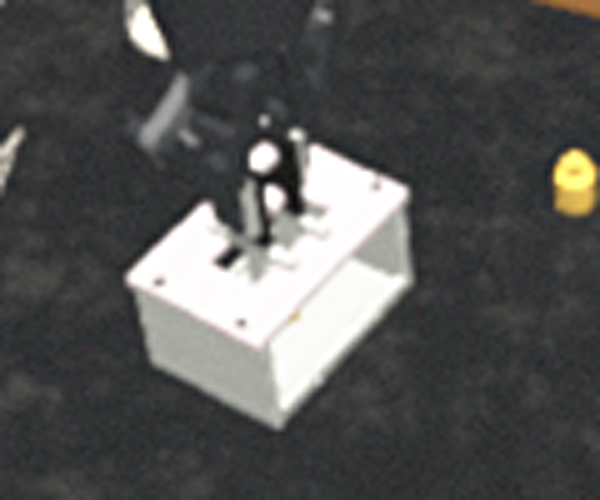

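```bash
python3 -m creep '[[0,0,1,0],[0,0,0.5,0],[0,0,0,0],[0,0,0,0],[0,0,0,0]]'
```

```text
time: 15.9
tcp_pos: [0.5526, 0.1386, 0.0834]
eef_rot: [0.0, -0.694, 0.72, -0.0]
wrist_force: [-2.4, -0.5, 5.1]
width: 0.0299
```

Contact: the wrist force rose to +5 N, so the wings are on the rim. I'm releasing in two stages.

```bash
python3 -m creep '[[0,0,0,0],[0,0,0,0],[0,0,0,0],[0,0,0,0],[0,0,0,0]]' 0.45; python3 -m creep '[[0,0,0,0],[0,0,0,0],[0,0,0,0],[0,0,0,0],[0,0,0,0]]' 0.58; python3 -m creep '[[0,0,0,0],[0,0,0,0],[0,0,0,0],[0,0,0,0],[0,0,0,0]]' 1
python3 - <<'E'
from h import *
plan(.5523,.1382,.23,-92.06)
for n,c in(('scene',(slice(180,280),slice(200,320))),):
    im,d=snap(n,n[0]+'12')
    a=cv2.resize(im[c],None,fx=5,fy=5,interpolation=cv2.INTER_CUBIC)[:590]; cv2.imwrite(f'pics/{n}12c.png',a[:,:,::-1])
E
```

```text
time: 16.4
tcp_pos: [0.5528, 0.1387, 0.0825]
eef_rot: [0.0, -0.694, 0.72, -0.0]
wrist_force: [0.3, 0.6, 2.8]
width: 0.0386
time: 16.9
tcp_pos: [0.5522, 0.1385, 0.082]
eef_rot: [-0.0, -0.694, 0.72, 0.0]
wrist_force: [0.3, -0.1, -1.5]
width: 0.0495
time: 17.4
tcp_pos: [0.5525, 0.1385, 0.0824]
eef_rot: [0.0, -0.694, 0.72, -0.0]
wrist_force: [-0.1, 0.2, -0.2]
width: 0.0854
t 17.4 tcp [552.5 138.5  82.4] yaw -92.07 tilt [ 0.0002 -0.0001] w 85.4 F [-0.1  0.2 -0.2]
tool now [   0.3    0.2 -147.6] after turn [   0.3    0.2 -147.6] turn -0.0003
```

View pics/scene12c.png

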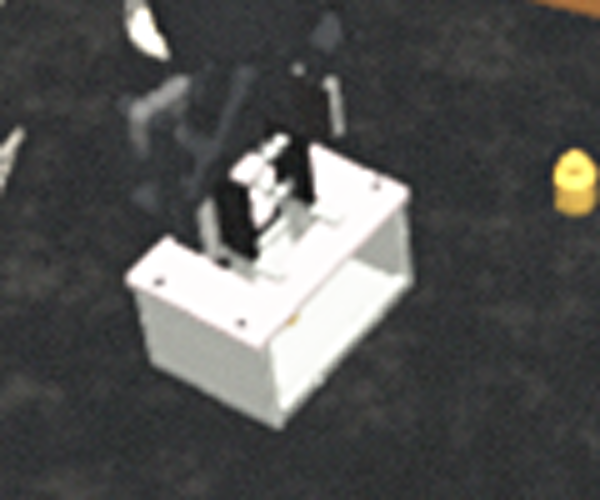

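The tongs have sprung open, with the plates at (235,215) and (295,170), and the pads are clear of them. I'm withdrawing straight up.

```bash
python3 -m creep '[[0,0,-5,0],[0,0,-10,0],[0,0,-15,0],[0,0,-20,0],[0,0,-20,0]]';  python3 -m creep '[[0,0,-25,0],[0,0,-30,0],[0,0,-20,0],[0,30,0,0],[0,45,0,0]]'; python3 -m creep '[[0,45,0,0],[0,40,0,0],[0,20,0,0],[0,0,0,0],[0,0,0,0]]'
python3 - <<'E'
from h import *
ims=[]
for n,c in(('scene',(slice(180,280),slice(200,320))),('top',(slice(130,230),slice(190,310)))):
    im,d=snap(n,n[0]+'13'); ims.append(cv2.resize(im[c],(400,333),interpolation=cv2.INTER_CUBIC))
cv2.imwrite(f'pics/f13.png',np.hstack(ims)[:,:,::-1])
im,d=load('s13'); W=world('scene',d)*1e3
c=(552.0,138.9); th=np.radians(-2.2); dd=W[...,:2]-c
X=dd@[np.cos(th),np.sin(th)]; Y=dd@[-np.sin(th),np.cos(th)]; Z=W[...,2]
k=(abs(X)<45)&(abs(Y)<62)&(Z>80)&(Z<135)&(im.max(-1)<90)
for s in(1,-1):
    q=k&(Y*s>0); print(s,q.sum(),[np.round(np.percentile(r[q],[2,50,98]),1) for r in(X,Y,Z)])
h=cv2.cvtColor(im,cv2.COLOR_RGB2HSV); q=(abs(X)<50)&(abs(Y)<60)&(Z<60)&(h[...,1]>110)
print('yellow',q.sum(),[np.round(np.percentile(r[q],[2,50,98]),1) for r in(X,Y,Z)] if q.any() else '')
E
```

```text
time: 17.95
tcp_pos: [0.5527, 0.1386, 0.1545]
eef_rot: [0.001, -0.694, 0.72, -0.0]
wrist_force: [0.7, -0.9, -0.1]
width: 0.0851
time: 18.45
tcp_pos: [0.4786, 0.1412, 0.2297]
eef_rot: [0.002, -0.694, 0.72, -0.001]
wrist_force: [-0.9, 1.3, 0.5]
width: 0.085
time: 18.95
tcp_pos: [0.3731, 0.1452, 0.2289]
eef_rot: [0.002, -0.694, 0.72, -0.001]
wrist_force: [-0.1, -0.1, 0.1]
width: 0.0851
1 106 [array([-11.9,  -2.2,  10.3]), array([19.2, 23.7, 25.6]), array([ 82.1, 107.4, 122.5])]
-1 94 [array([-12.2,  -5. ,  10.5]), array([-24.8, -19.8, -17.1]), array([ 81.2, 106.9, 123.2])]
yellow 0
```

View pics/f13.png

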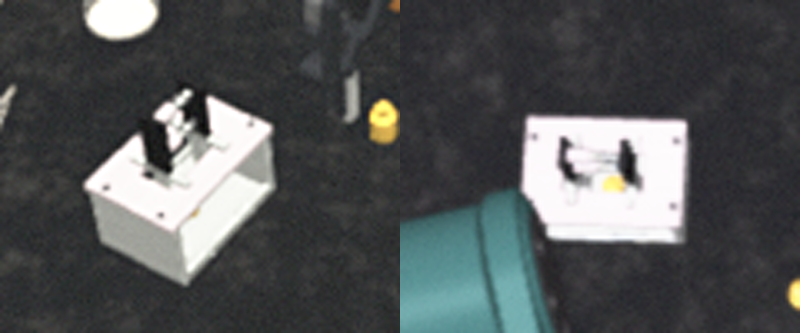

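Run:
```python
from h import *
im,d=load('t13'); W=world('top',d)*1e3
h=cv2.cvtColor(im,cv2.COLOR_RGB2HSV)[170:200,235:275]; m=(h[...,1]>90)&(h[...,0]>15)&(h[...,0]<35)
v,u=np.nonzero(m);v+=170;u+=235
P=W[v,u]; print(len(u),u.mean(),v.mean(),np.round(np.nanpercentile(P,[5,50,95],axis=0),1))
im,d=load('s13');W=world('scene',d)*1e3
a=cv2.resize(im[205:270,220:290],None,fx=8,fy=8,interpolation=cv2.INTER_CUBIC);cv2.imwrite('pics/f14.png',a[:,:,::-1])
```

```text
21 253.8095238095238 184.66666666666666 [[547.5 130.5  13.9]
 [551.1 135.1  25.3]
 [557.6 143.2  31.6]]
```

View pics/f14.png

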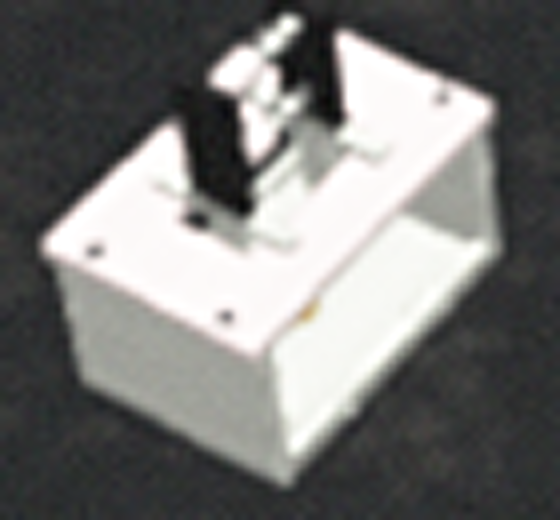

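The weight's top reads z≈32 mm, at about (551,135) mm, so it's standing on the tray floor. The tongs hang upright by their wings, with the plates' top at 123 mm as at the start. Handing in.

```bash
python3 -c "
from h import *
print(arm.get_state()['wrist_force']); print(hand_in())"
```

```text
[-1.2105757   0.93975995 -0.14413253]
the job is handed in; nothing more can be done
None
```

The small brass weight is in the stand's tray, the tongs hang in the slot again, and I've handed the job in. It took about 19 s of the 51 s allowed, and the fingers touched only the tongs' plates.

**What I did:** I held the tongs at 42 mm, lowered them into the weight's pocket and squeezed them shut. I lifted the weight out, lowered it through the stand's slot until the wings touched the rim, then opened the gripper and backed away.

**Last checks:**
- **Tongs:** they hang upright, fully open and centred in the slot, with the plates' top at about 123 mm, as at the start.
- **Weight:** the top camera sees it through the slot, with its top at about 32 mm, which fits it standing on the tray floor.
- **Robot:** the arm is clear of everything, and the highest force printed after a move was about 6 N.

**Checks that disagreed:**
- **Squeeze:** the gripper read 30 mm rather than the expected 32 mm when shut on the weight. The pictures showed the weight firmly held.
- **Cameras:** the two cameras differ by about 2 mm on where things are, which was within the clearances.
- **Scene-camera colour test:** it found no weight in the tray, because that camera sees only a speck of it under the top plate. The weight check rests on the top camera.

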